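# Shut off the gas and find the socket for the port nut

### The arm

A 7-joint arm with a two-finger parallel gripper is mounted at the origin on the work surface. World frame = base frame: x ahead of the robot, y to its left, z up, the work surface at z = 0. Lengths are in m, angles in rad, forces in N, time in s.
With the tool pointing down it reaches from about 0.4 to 0.85 m from the base axis. Payload 10.4 kg.
Tool frame: the origin (TCP) lies on the centre line of the jaws, within the pads' length; the fingertips stand r.tip_extent ahead of it and the grasp point (between the pads) lies 8 mm behind it (r.tip_extent is the distance from the TCP to the fingertips, in m); z points along the fingers, y is the direction in which the jaws open and shut (so a half turn about z gives the same grasp; the last joint's range is limited). The gripper opens to 87 mm and grips with 3 to 60 N. Pads are 19 mm wide; open, the fingers measure 117 mm over their backs; the gripper's body (75 mm by 190 mm) begins 51 mm behind the grasp point.
Start: joints at [1.077, 0.332, -0.065, 1.46, 0.022, 1.35, -0.088], TCP at [0.284, -0.557, 0.234] pointing down, gripper open.
Joint ranges: [-2.6, 2.6], [-0.5, 2.12], [-1.47, 1.34], [0.16, 2.42], [-1.27, 4.41], [0.06, 2.06], [-2.6, 2.6]. Speed limits (rad/s): [2.22, 2.22, 2.79, 2.79, 3.14, 3.14, 3.14].

### API

Orientations are given as a unit quaternion [x, y, z, w].
In Python, from bench import r gives the robot as it stands.
- The arm moves only by the shell command python3 -m jog 'ROWS' [FORCE]. ROWS is JSON, a list of rows, each a list of 7 numbers: the shift along the tool's x, y, z in cm, then the turn, a rotation vector about the tool's x, y, z in rad, then the opening, from -1 (shut) to 1 (fully open). In form: [[tx, ty, tz, wx, wy, wz, jaw], ...]. A call has 1 to 20 rows; each row shifts and turns the commanded pose from where the row before left it, along the tool's axes as they then stand; what a row does not reach is not made up. A row lasts 1/8 s, in which the tool goes at most 62.5 mm and 10.7 degrees, less where a joint would pass 70% of its speed; a pose out of reach is approached as far as the arm can. A call with a gripper value outside its range is refused whole. The fingers move at their own pace and stop on an object; FORCE is the grip in N (left out, the last holds). Time passes only in rows, so rows that do not move let the fingers close. It gives the time, the measured TCP pose, the force and the opening at its end, in the units of the state.
- r.read_state(): the state, without advancing time (a new reading comes with each control period).
- r.camera(name): name is "side" or "top" or "wrist"; returns a dict with "frame" (480x640x3 uint8, red, green, blue), "fx", "fy", "cx", "cy" (pixels), "camera_from_world" (4x4, takes a point from world to camera coordinates). Camera axes: x right, y down, z forward; pixel columns grow to the right and rows downward; lengths in m; the calibration is good to about 2 mm. A picture is of the moment at which its call begins. There is no depth.
- r.close_job(): hands the job in, once; it reports no verdict.
Trained networks look in a picture, given as the dict that the camera call returned (one of the last four; its "shot" number tells which), for a name from the list of things; names that differ only in an ending like _2 or _b are one class to them, and where a whole thing is asked for, a point or a joint stands for the part that bears it (a point fixed in the world has none). Each returns a list of dicts, best first, with "score" (0 to 1); they miss things now and then, are a little off and sometimes report something else, mostly with a low value. They report only what shows in the picture. A call takes as long as a camera call. They do not tell look-alikes from the thing itself.
- r.search_frame(picture, thing): "rect" ([left, top, right, bottom] in pixels, round what is visible of it).
The state is a dict: "time": time; "joint_positions": joint angles; "joint_vel": joint speeds; "joint_torque": joint torques, N m; "ee_pos": TCP position; "eef_rot": TCP orientation; "ft_force": force on the tool from outside, world axes, zero at the start; "torque": the same for the moment, N m; "width": finger opening in m.
Only numpy, scipy, OpenCV 4.12 (cv2) and the standard library are available. Lean on these libraries where they do the work, as an engineer would, in place of code of your own. Each camera call takes 0.05 s, during which the arm holds its last target.

### The job

On the gas panel, first turn the black shut-off knob clockwise until it clicks past its detent and stays over. Then find, by trying the three sockets on the tray, the one that fits the hexagonal cap nut right beside the knob (the middle of the panel, not the spare at the far end): a socket that stops on top is too small, one that is loose is too large. Stand any socket that does not fit back upright on the tray, disturb nothing else, and finish with the fitting socket fully home on the nut while still holding it in the gripper.

Things in the scene. Friction and masses are not known exactly. Their poses are not given: they have to be found in the camera images.
- shutoff (a joint): turn of the shut-off knob on the panel, rad: about 0 as found (open, bar in line with the pipe to the middle port), grows clockwise seen from above, stop at 1.2 (shut). A spring detent resists (at most about 0.13 N m) and pushes it back until 0.6 rad, then drives it on to the stop by itself
- shutoff_grip (a point): point on the knob's axis at the height to grip. The knob is a black upright bar, 50 mm long, 14 mm wide, 30 mm high; this point is 10 mm below its top and 22 mm above the top of the round valve body (48 mm diameter). y axis along the bar's 50 mm, x across its 14 mm, z up; turns with the knob. The valve stands 110 mm from the middle port
- panel: aluminium plate 130 (x) by 320 (y) by 16 mm fixed on the bench, with the shut-off knob at local y = +110 mm, the middle port at y = 0 and the spare port at y = -100 mm, all at x = 0. Origin: centre of the underside; z up
- work_port (a point): the middle place of the panel, right beside the knob, on top of the plate: the port that stands here carries the nut to be tried. The right socket has a hole 2 mm wider across flats than the nut; a smaller one stops within 4 mm of the nut's tip; a larger one goes on but has 8 mm play or more and spins freely
- fitting_p: one of two fixed ports on the panel (they swap places), with brass hex cap nuts of different, unmarked sizes, 12 to 26 mm across flats. Origin: centre of its foot on the plate; z up; x perpendicular to a flat of the hex. 40 mm round flange, its top 36 mm up; nut from 36 to 56 mm, the last 6 mm tapered, 3 mm per side. Home: socket rim 38 mm above this origin, its ceiling on the nut
- fitting_q: one of two fixed ports on the panel (they swap places), with brass hex cap nuts of different, unmarked sizes, 12 to 26 mm across flats. Origin: centre of its foot on the plate; z up; x perpendicular to a flat of the hex. 40 mm round flange, its top 36 mm up; nut from 36 to 56 mm, the last 6 mm tapered, 3 mm per side. Home: socket rim 38 mm above this origin, its ceiling on the nut
- tray: shallow grey tray fixed on the bench, 270 (x) by 130 (y) mm, floor 8 mm above the bench, lips 5 mm higher. Origin: centre of the underside; z up. The sockets stand in a row along its x axis at local y = +20 mm, 80 mm apart
- socket_small: the smallest of three steel stub sockets, hole down on the tray: hex skirt 26 mm across outer flats, wall 4 mm, hex hole 18 mm across flats and 18 mm deep; shoulder to 26 mm height, then a round knurled grip 24 mm in diameter up to 72 mm (grasp it about 52 mm up). About 120 g. Origin: centre of the open lower rim; z up the axis; x perpendicular to a flat of the hex (repeats every 60 degrees)
- socket_medium: the middle-sized of three steel stub sockets, hole down on the tray: hex skirt 32 mm across outer flats, wall 4 mm, hex hole 24 mm across flats and 18 mm deep; shoulder to 26 mm height, then a round knurled grip 24 mm in diameter up to 72 mm (grasp it about 52 mm up). About 120 g. Origin: centre of the open lower rim; z up the axis; x perpendicular to a flat of the hex (repeats every 60 degrees)
- socket_large: the largest of three steel stub sockets, hole down on the tray: hex skirt 38 mm across outer flats, wall 4 mm, hex hole 30 mm across flats and 18 mm deep; shoulder to 26 mm height, then a round knurled grip 24 mm in diameter up to 72 mm (grasp it about 52 mm up). About 120 g. Origin: centre of the open lower rim; z up the axis; x perpendicular to a flat of the hex (repeats every 60 degrees)
- adapter: bystander: steel drive adapter, 24 mm diameter, 30 mm high, on the tray at local y = -42 mm; origin under its centre
- ferrule: bystander: brass ring, 24 mm diameter, 10 mm high, on the tray at local y = -42 mm; origin under its centre
- vial: bystander: small amber vial, 22 mm diameter, 40 mm high, standing on the panel beside the spare port; origin under its centre
- reagent: bystander: amber bottle, 64 mm diameter, 120 mm high, beyond the tray and panel; origin under its centre
- beaker: bystander: glass beaker, 64 mm diameter, 75 mm high, beyond the panel; origin under its centre
- spanner: bystander: open-ended spanner lying between robot and panel; origin under its middle
- pen: bystander: grey pen, 12 mm thick, 140 mm long, lying beyond the tray; origin under its middle
Mind the look-alikes: they are no part of the job. Leave any blue, purple or turquoise look-alike of the socket_small alone.

How it is judged:
On the way, in this order (a step that is already met when the one before it is completed fails the run):
1. the shut-off knob is turned past its detent (value of joint shutoff above 1.05 rad), for 0.2 s.
2. the socket that fits is fully home on the nut beside the knob (((horizontal distance between fitting_p and work_port below 0.03 m and z of socket_small in the frame of fitting_p between 0.034 and 0.041 m and horizontal distance between socket_small and fitting_p below 0.004 m and angle between socket_small's own z axis and vertical below 0.1 rad) or (horizontal distance between fitting_q and work_port below 0.03 m and z of socket_medium in the frame of fitting_q between 0.034 and 0.041 m and horizontal distance between socket_medium and fitting_q below 0.004 m and angle between socket_medium's own z axis and vertical below 0.1 rad))), for 0.2 s.
At the end, for the whole second after the job is handed in: The knob is past 1.05 rad; the socket that fits the middle port's nut is within 3 mm of fully home, centred to 4 mm, upright to 0.1 rad and held by the fingers (over 2 N); the other two sockets stand upright (0.12 rad) at rest on the tray (value of joint shutoff above 1.05 rad and ((horizontal distance between fitting_p and work_port below 0.03 m and z of socket_small in the frame of fitting_p between 0.034 and 0.041 m and horizontal distance between socket_small and fitting_p below 0.004 m and angle between socket_small's own z axis and vertical below 0.1 rad and contact force between the fingers and socket_small above 2 N and angle between each of socket_medium, socket_large's own z axis and vertical below 0.12 rad and z of socket_medium in the frame of tray between 0.004 and 0.012 m and x of socket_medium in the frame of tray between -0.131 and 0.131 m and y of socket_medium in the frame of tray between -0.061 and 0.061 m and linear speed of each of socket_medium, socket_large below 0.05 m/s and z of socket_large in the frame of tray between 0.004 and 0.012 m and x of socket_large in the frame of tray between -0.131 and 0.131 m and y of socket_large in the frame of tray between -0.061 and 0.061 m) or (horizontal distance between fitting_q and work_port below 0.03 m and z of socket_medium in the frame of fitting_q between 0.034 and 0.041 m and horizontal distance between socket_medium and fitting_q below 0.004 m and angle between socket_medium's own z axis and vertical below 0.1 rad and contact force between the fingers and socket_medium above 2 N and angle between each of socket_small, socket_large's own z axis and vertical below 0.12 rad and z of socket_small in the frame of tray between 0.004 and 0.012 m and x of socket_small in the frame of tray between -0.131 and 0.131 m and y of socket_small in the frame of tray between -0.061 and 0.061 m and linear speed of each of socket_small, socket_large below 0.05 m/s and z of socket_large in the frame of tray between 0.004 and 0.012 m and x of socket_large in the frame of tray between -0.131 and 0.131 m and y of socket_large in the frame of tray between -0.061 and 0.061 m))); the arm keeps its last pose, push and grip.
It fails at once if a bystander is pushed more than 3 cm or toppled (distance of any of adapter, ferrule, vial, reagent, beaker, spanner, pen from where it was at the start of the episode above 0.03 m or angle between any of adapter, ferrule, vial, reagent, beaker's own z axis and vertical above 0.6 rad).
It also fails if it takes over 72 s, if anything falls off the work surface, if the arm or the gripper's body presses on something with over 40 N, if the wrist force passes 120 N, or if a joint passes its speed limit or range.

## Working session

There is one attempt and no reset: what is moved stays moved. The work goes in short steps, Python scripts to look and compute and a shell command to move; the robot and the scene stay as the last step left them, time stands still between calls to the robot, and variables do not carry over. Pictures are saved under pics/ and viewed, and the job is handed in when it is done.

```bash
ls -la; mkdir -p pics; python3 - <<'E'
from bench import r
import cv2
print(r.tip_extent, r.read_state())
for n in ("side","top","wrist"):
    p=r.camera(n)
    cv2.imwrite(f"pics/{n}0.png",cv2.cvtColor(p["frame"],cv2.COLOR_RGB2BGR))
    print(n,p["fx"],p["cx"],p["cy"],p["camera_from_world"])
E
```

```text
total 12
drwxr-xr-x  3 agent agent 4096 Dec  7 04:36 .
drwxr-xr-x 23 root  root  4096 Dec  7 04:36 ..
drwxr-xr-x  2 agent agent 4096 Dec  7 04:36 pics
0.011 {'time': 0.0, 'joint_positions': array([ 1.07738868,  0.33289277, -0.06467626,  1.46093218,  0.02161847,
        1.34993105, -0.08850755]), 'joint_vel': array([ 0.00045077,  0.00016501,  0.00014937, -0.00253673,  0.000837  ,
       -0.00298724,  0.00028832]), 'joint_torque': array([ 5.43070873e-04, -6.23257256e+01,  2.48763815e-02, -3.89894414e+01,
       -6.12273300e-02,  3.98378586e-02,  1.17979407e-04]), 'ee_pos': array([ 0.28330859, -0.55667581,  0.2327452 ]), 'eef_rot': array([ 9.72420572e-01,  2.33233129e-01, -2.16697679e-04, -7.01010516e-04]), 'ft_force': array([ 0.38887827, -0.0389867 , -0.1269207 ]), 'torque': array([-0.00284768,  0.04198545, -0.00058279]), 'width': 0.08692749154158425}
side 470.4513413280651 318.51892077515316 239.26118925572155 [[ 0.97855026 -0.20538383  0.01602747 -0.56145054]
 [-0.1231999  -0.6457869  -0.75351248  0.1117879 ]
 [ 0.16510961  0.73537525 -0.65723821  0.7671978 ]
 [ 0.          0.          0.          1.        ]]
top 538.6624837143354 322.0845544781412 235.964829703208 [[ 0.00658403 -0.99997048  0.00396206 -0.01812554]
 [-0.97930103 -0.0072494  -0.20227937  0.5700955 ]
 [ 0.20230212 -0.00254823 -0.97931985  1.11016646]
 [ 0.          0.          0.          1.        ]]
wrist 426.147565659 319.1162215236126 233.57795157799484 [[ 4.54530208e-01 -8.90730847e-01 -9.21393672e-04 -6.24533619e-01]
 [-8.60376716e-01 -4.39308102e-01  2.58380143e-01 -3.23375815e-02]
 [-2.30551939e-01 -1.16648834e-01 -9.66042884e-01  3.88858381e-01]
 [ 0.00000000e+00  0.00000000e+00  0.00000000e+00  1.00000000e+00]]
```

View pics/side0.png

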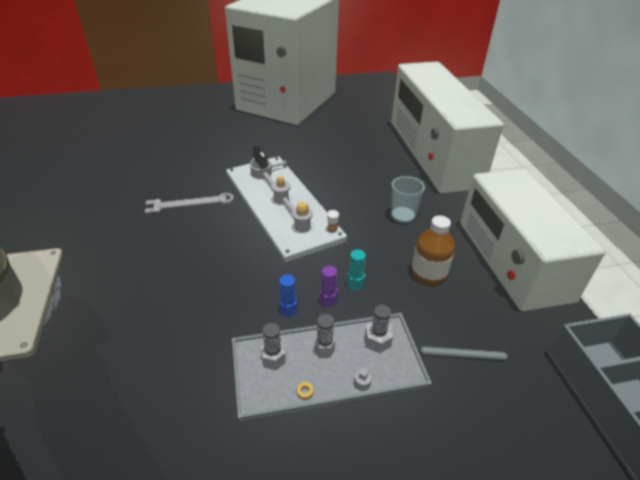

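View pics/top0.png

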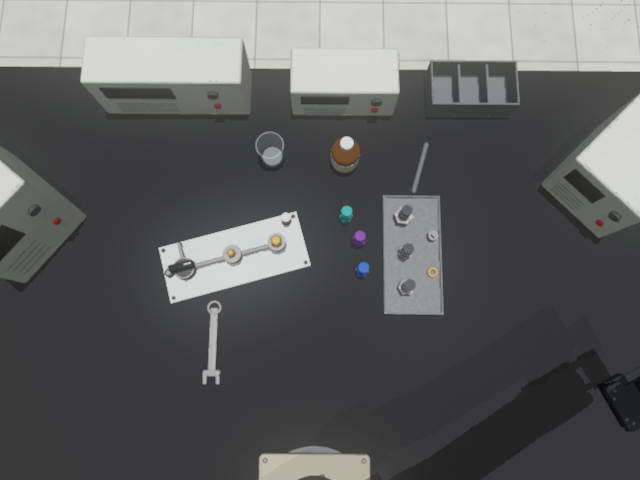

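View pics/wrist0.png

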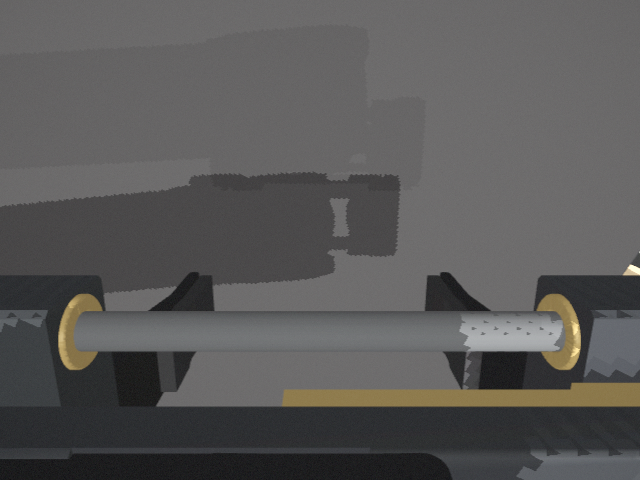

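The side picture shows three grey sockets on the tray at (272,343), (325,332) and (380,325). Blue, purple and turquoise look-alikes stand off the tray. In the top picture the knob is at (183,267), the middle port at (232,253) and the spare port at (277,241).

Next I'll localise these.

```bash
cat > h.py <<'E'
import numpy as np, cv2
from bench import r
from scipy.spatial.transform import Rotation as R
def proj(p,X):
    X=np.atleast_2d(X);T=p["camera_from_world"];c=X@T[:3,:3].T+T[:3,3]
    return np.c_[p["fx"]*c[:,0]/c[:,2]+p["cx"],p["fy"]*c[:,1]/c[:,2]+p["cy"]]
def atz(p,uv,z):
    T=np.linalg.inv(p["camera_from_world"]);d=T[:3,:3]@np.array([(uv[0]-p["cx"])/p["fx"],(uv[1]-p["cy"])/p["fy"],1])
    o=T[:3,3];return o+d*(z-o[2])/d[2]
def save(p,name,crop=None,s=1):
    im=cv2.cvtColor(p["frame"],cv2.COLOR_RGB2BGR)
    if crop: im=im[crop[1]:crop[3],crop[0]:crop[2]]
    if s!=1: im=cv2.resize(im,None,fx=s,fy=s,interpolation=cv2.INTER_CUBIC)
    cv2.imwrite("pics/"+name,im)
E
python3 - <<'E'
from h import *
t=r.camera("top"); s=r.camera("side")
save(t,"t1.png",(150,200,320,310),4.5); save(t,"t2.png",(335,180,455,325),4)
save(s,"s1.png",(220,140,360,270),4.5); save(s,"s2.png",(220,240,440,420),3.5)
for n in ["socket_small","socket_medium","socket_large","shutoff_grip","panel","tray","fitting_p","fitting_q"]:
  for k,p in (("top",t),("side",s)):
    print(n,k,[(np.round(d["rect"]).astype(int).tolist(),round(d["score"],2)) for d in r.search_frame(p,n)[:4]])
print(r.read_state()["time"])
E
```

```text
socket_small top [([336, 206, 355, 225], 0.76), ([352, 228, 369, 248], 0.72), ([399, 248, 414, 262], 0.67), ([351, 261, 369, 277], 0.65)]
socket_small side [([318, 312, 333, 361], 0.92), ([280, 277, 297, 318], 0.82), ([349, 248, 368, 292], 0.69), ([318, 265, 343, 306], 0.59)]
socket_medium top [([399, 279, 416, 293], 0.76)]
socket_medium side [([262, 321, 285, 370], 0.96)]
socket_large top [([395, 207, 416, 224], 0.76), ([400, 278, 416, 295], 0.22)]
socket_large side [([367, 305, 397, 353], 0.88), ([263, 323, 282, 369], 0.23)]
shutoff_grip top [([168, 259, 192, 279], 0.85), ([332, 138, 363, 175], 0.47)]
shutoff_grip side [([252, 144, 268, 169], 0.85)]
panel top [([158, 210, 314, 303], 0.89), ([382, 193, 446, 317], 0.65)]
panel side [([226, 145, 348, 260], 0.58)]
tray top [([384, 192, 445, 313], 0.6)]
tray side [([230, 311, 432, 423], 0.8), ([251, 147, 270, 168], 0.75)]
fitting_p top [([224, 244, 245, 264], 0.56), ([268, 233, 287, 250], 0.53)]
fitting_p side [([270, 176, 292, 205], 0.74), ([290, 204, 312, 233], 0.56)]
fitting_q top [([224, 244, 245, 264], 0.56), ([268, 233, 287, 250], 0.53)]
fitting_q side [([270, 176, 292, 205], 0.74), ([290, 204, 312, 233], 0.56)]
1.05
```

View pics/t1.png

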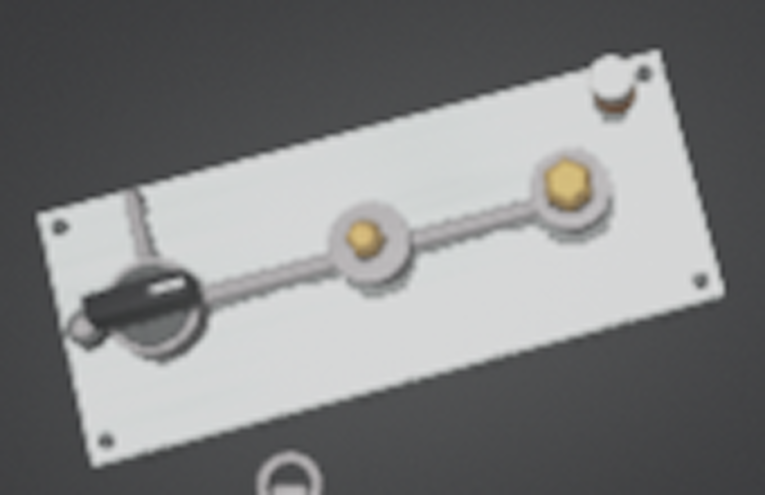

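View pics/t2.png

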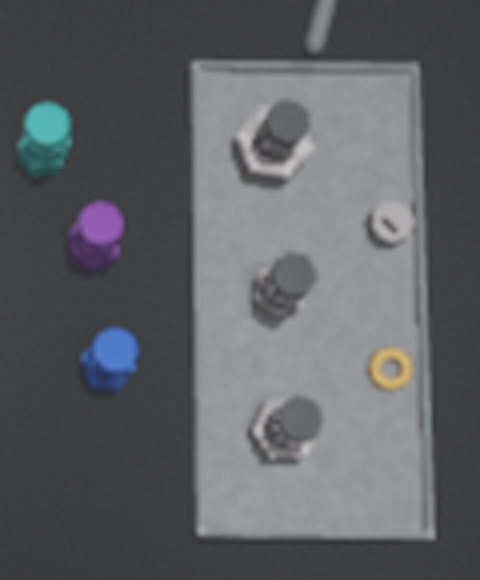

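View pics/s1.png

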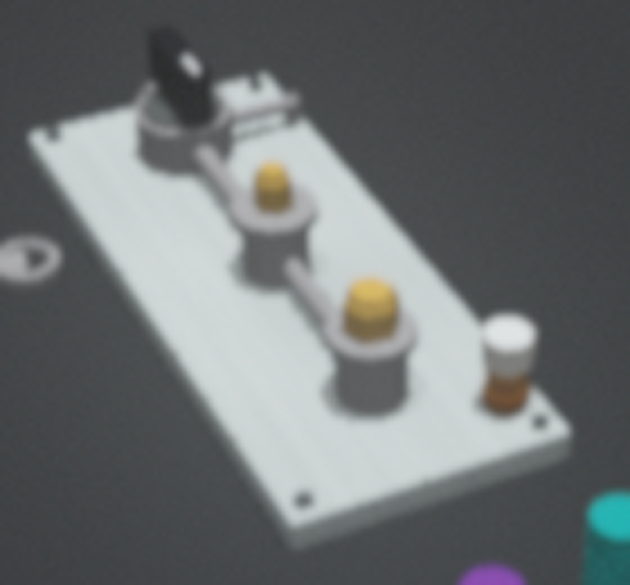

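View pics/s2.png

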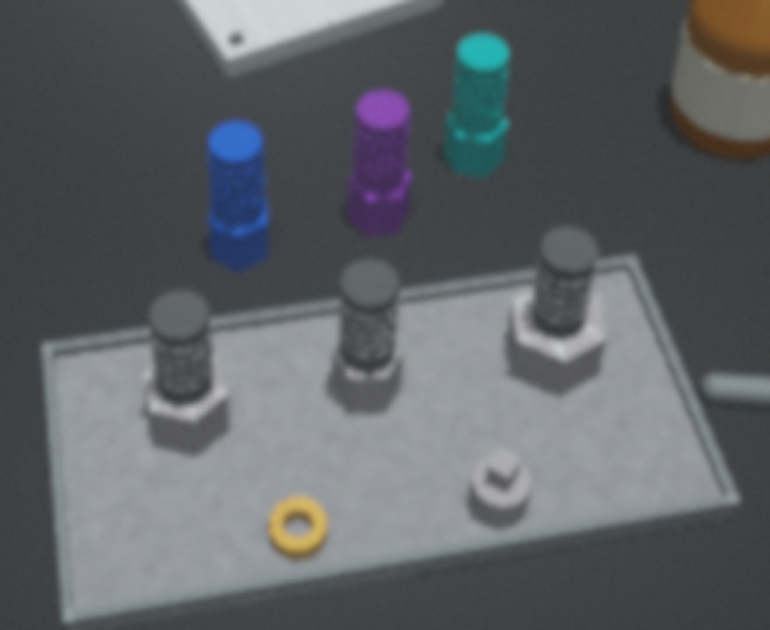

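The large socket is the far one on the tray, the small one is in the middle, and the medium one is near the robot. The middle nut (t1 at (365,238)) looks clearly smaller than the spare. I'll compute poses next.

```bash
cat > pose.py <<'E'
from h import *
t=r.camera("top"); s=r.camera("side")
def c(x,y): return (150+x/4.5-.4,200+y/4.5-.4)
C=[atz(t,c(*q),0.016) for q in [(38,213),(657,50),(723,296),(92,465)]]
def S(x,y): return (220+x/4.5-.4,140+y/4.5-.4)
ctr=np.mean(C,0); print("ctr",ctr)
for a,b in ((0,1),(1,2),(2,3),(3,0)): print(np.linalg.norm(C[a]-C[b]))
d=(C[0]-C[1])+(C[3]-C[2]); yaw=np.arctan2(d[1],d[0])-np.pi/2; print("panel yaw",yaw)
Sc=[atz(s,S(*q),0.016) for q in [(30,135),(568,432),(293,525),(266,72)]]
print("side corners",np.round(Sc,4)); print("top corners",np.round(C,4))
yv=np.array([-np.sin(yaw),np.cos(yaw),0])
for n,q,z in (("mid nut tip",(365,236),.072),("flange mid",(371,242),.052),("spare tip",(568,183),.072)): print(n,np.round(atz(t,c(*q),z),4))
for l in (.11,0,-.1): print(l,np.round(ctr+yv*l,4))
# sockets: triangulate top centre (z=.080) from both
T2=lambda x,y:(335+x/4-.4,180+y/4-.4)
S2=lambda x,y:(220+x/3.5-.4,240+y/3.5-.4)
for n,a,b in (("L",(290,120),(569,250)),("S",(296,276),(370,283)),("M",(303,418),(181,315))):
    print(n,np.round(atz(t,T2(*a),.08),4),np.round(atz(s,S2(*b),.08),4))
print("tray",[np.round(atz(t,T2(*a),.013),4) for a in ((192,62),(418,62),(433,538),(198,534))])
# knob bar top
print("knob",[np.round(atz(t,c(*q),.09),4) for q in ((85,303),(200,285))])
print(r.read_state()["time"])
E
python3 pose.py
```

```text
ctr [0.53171774 0.18206496 0.016     ]
0.3181055839354212
0.12982354714447472
0.3178765225860145
0.12924804469310847
panel yaw 0.27248120385453944
side corners [[0.4275 0.3158 0.016 ]
 [0.6357 0.0439 0.016 ]
 [0.5131 0.0091 0.016 ]
 [0.552  0.3543 0.016 ]]
top corners [[0.5512 0.3526 0.016 ]
 [0.6371 0.0463 0.016 ]
 [0.512  0.0116 0.016 ]
 [0.4267 0.3178 0.016 ]]
mid nut tip [0.531  0.1802 0.072 ]
flange mid [0.5316 0.1805 0.052 ]
spare tip [0.5572 0.0848 0.072 ]
0.11 [0.5021 0.288  0.016 ]
0 [0.5317 0.1821 0.016 ]
-0.1 [0.5586 0.0858 0.016 ]
L [ 0.625  -0.1966  0.08  ] [ 0.6238 -0.198   0.08  ]
S [ 0.5397 -0.1976  0.08  ] [ 0.5404 -0.199   0.08  ]
M [ 0.4643 -0.1993  0.08  ] [ 0.4644 -0.2003  0.08  ]
tray [array([ 0.6762, -0.1523,  0.013 ]), array([ 0.6772, -0.2819,  0.013 ]), array([ 0.4067, -0.28  ,  0.013 ]), array([ 0.408 , -0.1513,  0.013 ])]
knob [array([0.4955, 0.3053, 0.09  ]), array([0.5043, 0.2526, 0.09  ])]
1.15
```

```bash
cat >> h.py <<'E'
def need(target,yaw=None,tilt=True):
    """tool-frame shift (cm) and rotvec from current pose to target, tool down with tool-x at world yaw"""
    s=r.read_state(); M=R.from_quat(s["eef_rot"])
    d=M.inv().apply(np.array(target)-s["ee_pos"])*100
    out="shift cm "+str(np.round(d,2))
    x=M.apply([1,0,0]); z=M.apply([0,0,1]); out+=f" yaw {np.arctan2(x[1],x[0]):.3f} tiltz {np.round(z[:2],4)}"
    if yaw is not None:
        Rt=R.from_matrix(np.array([[np.cos(yaw),np.sin(yaw),0],[np.sin(yaw),-np.cos(yaw),0],[0,0,-1]]))
        out+=" rotvec "+str(np.round((M.inv()*Rt).as_rotvec(),4))
        # shift seen in the tool frame after the turn
        out+=" shift-after-turn "+str(np.round(Rt.inv().apply(np.array(target)-s["ee_pos"])*100,2))
    print(out, "| pos",np.round(s["ee_pos"],4),"F",np.round(s["ft_force"],2),"M",np.round(s["torque"],3),"w",round(s["width"],4),"t",round(s["time"],2))
E
python3 -c "
from h import *
need((.502,.288,.2),1.843)"
python3 -m jog '[[3.9,-4.4,0.2,0,0,0,1],[3.9,-4.4,0.2,0,0,0,1],[3.9,-4.4,0.2,0,0,0,1],[3.9,-4.4,0.2,0,0,0,1],[3.9,-4.4,0.2,0,0,0,1],[3.9,-4.4,0.2,0,0,0,1],[3.9,-4.4,0.2,0,0,0,1],[3.9,-4.4,0.2,0,0,0,1],[3.9,-4.4,0.2,0,0,0,1],[3.9,-4.4,0.2,0,0,0,1],[3.9,-4.4,0.2,0,0,0,1],[3.9,-4.4,0.2,0,0,0,1]]'
python3 -c "
from h import *
need((.502,.288,.2),1.843)"
```

```text
shift cm [ 57.8  -65.4    3.35] yaw 0.471 tiltz [ 0.     -0.0001] rotvec [ 1.0000e-04  1.0000e-04 -1.3721e+00] shift-after-turn [75.52 43.76  3.36] | pos [ 0.2835 -0.557   0.2336] F [0.86 0.72 0.14] M [ 0.009 -0.043  0.046] w 0.0868 t 1.15
time: 2.65
ee_pos: [0.4615, 0.1275, 0.2099]
eef_rot: [0.972, 0.233, 0.001, 0.0]
ft_force: [1.2, -0.7, -0.3]
width: 0.0869
shift cm [ 10.88 -12.47   0.99] yaw 0.470 tiltz [ 0.0014 -0.0004] rotvec [ 1.6000e-03 -3.0000e-04 -1.3728e+00] shift-after-turn [14.37  8.22  0.99] | pos [0.4615 0.1275 0.2099] F [ 1.21 -0.69 -0.26] M [-0.01  -0.053 -0.07 ] w 0.0869 t 2.65
```

```bash

python3 -m jog '[[0,0,0,0,0,-0.172,1],[0,0,0,0,0,-0.172,1],[0,0,0,0,0,-0.172,1],[0,0,0,0,0,-0.172,1],[0,0,0,0,0,-0.172,1],[0,0,0,0,0,-0.172,1],[0,0,0,0,0,-0.172,1],[0,0,0,0,0,-0.169,1],[3,1,0,0,0,0,1],[3,1,0,0,0,0,1],[0,0,0,0,0,0,1]]'
python3 - <<'E'
from h import *
need((.502,.288,.2),1.843)
p=r.camera("wrist"); save(p,"w1.png")
for n,X in (("knob60",(.502,.288,.06)),("mid",(.5317,.182,.072))): print(n,proj(p,X))
s=r.camera("side")
for z in (.06,.07,.08,.09): print(z,atz(s,(220+182/4.5-.4,140+62/4.5-.4),z))
T=np.linalg.inv(p["camera_from_world"]); print("cam",T[:3,3],T[:3,2])
E
```

```text
time: 4.03
ee_pos: [0.4637, 0.1914, 0.2097]
eef_rot: [0.603, 0.798, 0.001, -0.0]
ft_force: [-0.6, -0.6, 0.1]
width: 0.0874
shift cm [8.24 6.32 0.99] yaw 1.848 tiltz [0.0001 0.0013] rotvec [ 0.0005 -0.0012  0.0045] shift-after-turn [8.27 6.29 0.97] | pos [0.4637 0.1914 0.2097] F [-0.6  -0.57  0.08] M [-0.014 -0.12   0.007] w 0.0874 t 4.03
knob60 [[413.69954331 101.36633166]]
mid [[407.78280733 262.13960303]]
0.06 [0.50447718 0.29809682 0.06      ]
0.07 [0.50321256 0.2812511  0.07      ]
0.08 [0.50194793 0.26440538 0.08      ]
0.09 [0.5006833  0.24755966 0.09      ]
cam [0.44398508 0.25875854 0.36041128] [ 0.07078682 -0.24735884 -0.96633474]
```

View pics/w1.png

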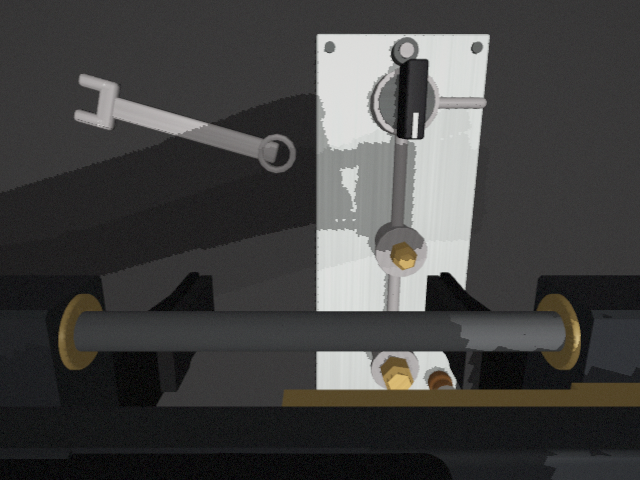

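```bash
python3 - <<'E'
import cv2
im=cv2.imread("pics/w1.png")
cv2.imwrite("pics/w1a.png",cv2.resize(im[25:155,310:500],None,fx=4,fy=4,interpolation=cv2.INTER_CUBIC))
cv2.imwrite("pics/w1b.png",cv2.resize(im[210:290,350:460],None,fx=6,fy=6,interpolation=cv2.INTER_CUBIC))
E
```

```text
(no output)
```

View pics/w1a.png

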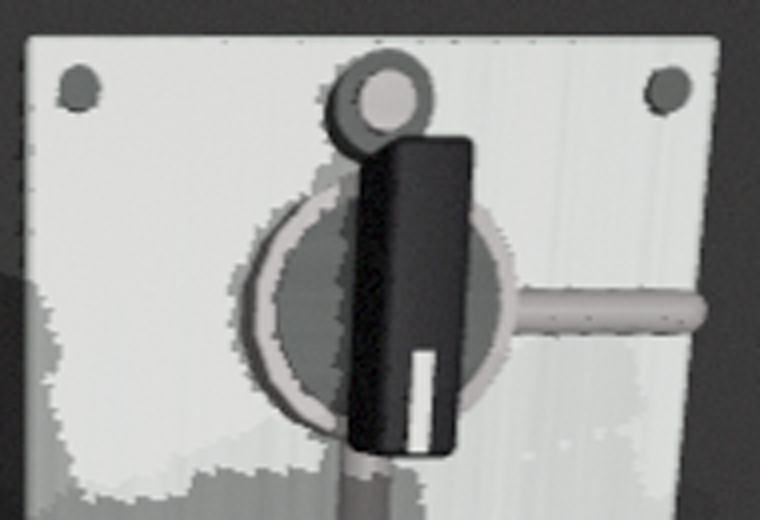

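View pics/w1b.png

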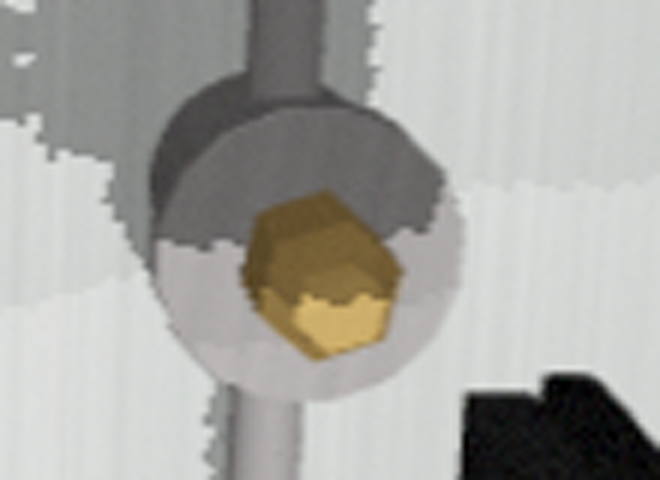

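```bash
python3 - <<'E'
from h import *
from scipy.optimize import least_squares
p=r.camera("wrist")
f=lambda x,y:(310+x/4-.4,25+y/4-.4)
obs=np.array([f(395,138),f(472,138),f(378,455),f(456,456)])
def cor(q):
    x,y,z,a=q; ax=np.array([np.cos(a),np.sin(a),0]);ay=np.array([-np.sin(a),np.cos(a),0]);c=np.array([x,y,z])
    return np.array([c-.007*ax+.025*ay,c+.007*ax+.025*ay,c-.007*ax-.025*ay,c+.007*ax-.025*ay])
s=least_squares(lambda q:(proj(p,cor(q))-obs).ravel(),[.502,.288,.08,.27])
print(s.x,np.round(s.fun,1))
for z in (.06,.065,.07,.075,.08):
    s=least_squares(lambda q:(proj(p,cor([q[0],q[1],z,q[2]]))-obs).ravel(),[.502,.288,.27]);print(z,s.x,s.cost)
# body
for z in (.03,.035,.04,.045,.05): 
    L=atz(p,f(258,305),z);Rr=atz(p,f(516,305),z); print("body",z,(L+Rr)/2,np.linalg.norm(L-Rr))
# panel top corners
a=atz(p,f(27,37),.016);b=atz(p,f(719,38),.016);print("panel end",a,b,np.linalg.norm(a-b),"yaw",np.arctan2(b[1]-a[1],b[0]-a[0]))
# mid flange circle ; nut
g=lambda x,y:(350+x/6-.4,210+y/6-.4)
L=atz(p,g(152,255),.052);Rr=atz(p,g(462,255),.052);Tt=atz(p,g(308,105),.052);B=atz(p,g(308,402),.052)
print("flange",(L+Rr)/2,np.linalg.norm(L-Rr),(Tt+B)/2,np.linalg.norm(Tt-B))
E
```

```text
[0.50300358 0.28595488 0.06369104 0.27732481] [-1.1  0.3  1.2  0.2 -0.6 -0.1  0.5 -0.4]
0.06 [0.50372058 0.28635067 0.2767109 ] 2.318467753418348
0.065 [0.50274935 0.2858144  0.27754649] 1.880816409343479
0.07 [0.50177848 0.28527719 0.27841311] 3.387756918091816
0.075 [0.50080798 0.28473899 0.27931246] 7.045512501023819
0.08 [0.49983788 0.28419975 0.28024633] 13.082482923304546
body 0.03 [0.50312265 0.28663126 0.03      ] 0.04772478750648457
body 0.035 [0.50223797 0.28617269 0.035     ] 0.047001771946616096
body 0.04 [0.5013533  0.28571412 0.04      ] 0.0462787563867477
body 0.045 [0.50046862 0.28525555 0.045     ] 0.045555740826879354
body 0.05 [0.49958394 0.28479698 0.05      ] 0.04483272526701095
panel end [0.42596747 0.31488449 0.016     ] [0.54967245 0.34952725 0.016     ] 0.12846416778836475 yaw 0.2730489150734345
flange [0.53039116 0.17971855 0.052     ] 0.039111588222462815 [0.53054832 0.17964803 0.052     ] 0.03929685053861496
```

```bash

python3 -m jog '[[4.05,3.14,0,0,0,0,-0.3],[4.05,3.14,0,0,0,0,-0.3],[0,0,4,0,0,0,-0.3],[0,0,4,0,0,0,-0.3],[0,0,3,0,0,0,-0.3],[0,0,0,0,0,0,-0.3]]' 40
python3 - <<'E'
from h import *
need((.502,.2865,.046),1.846)
p=r.camera("wrist"); save(p,"w2.png")
s=r.camera("side"); save(s,"s3.png",(210,100,330,200),6)
E
```

```text
time: 4.92
ee_pos: [0.5021, 0.2819, 0.0976]
eef_rot: [0.605, 0.796, -0.002, -0.001]
ft_force: [1.0, -0.3, -0.4]
width: 0.0358
shift cm [0.45 0.13 5.16] yaw 1.843 tiltz [-0.0034 -0.0024] rotvec [-0.0039  0.0014 -0.0035] shift-after-turn [0.45 0.11 5.16] | pos [0.5021 0.2819 0.0976] F [ 1.03 -0.33 -0.36] M [ 0.06  -0.129 -0.046] w 0.0358 t 4.92
```

View pics/w2.png

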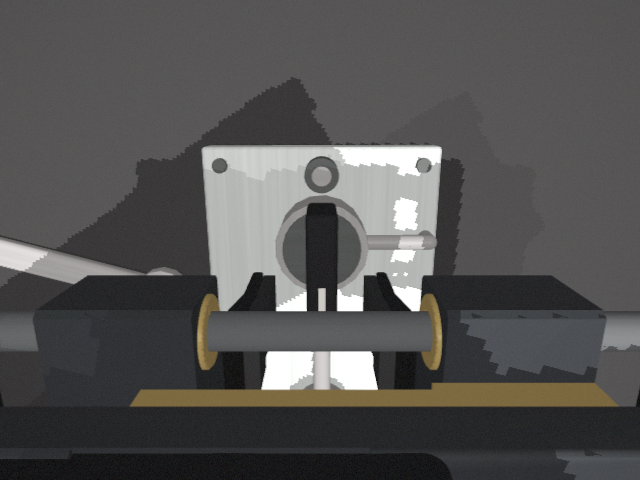

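View pics/s3.png

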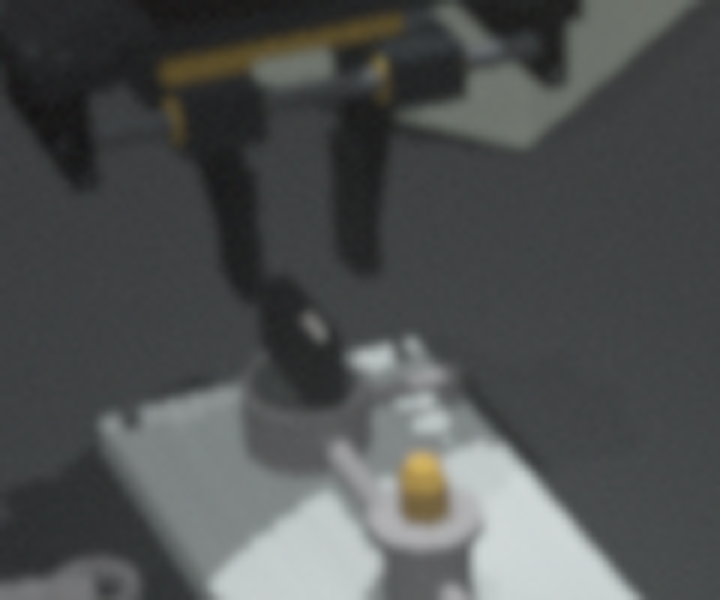

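The bar at (321,250) is centred between the jaws at (258,375). I'll descend.

```bash

python3 -m jog '[[0.4,0.1,2,0,0,0,-0.3],[0,0,1.5,0,0,0,-0.3],[0,0,0.8,0,0,0,-0.3],[0,0,0.4,0,0,0,-0.3],[0,0,0,0,0,0,-0.3]]' 40
python3 -c "
from h import *
need((.502,.2865,.046),1.846)"
```

```text
time: 5.65
ee_pos: [0.5028, 0.2882, 0.0528]
eef_rot: [0.604, 0.797, 0.0, 0.0]
ft_force: [-0.9, 0.3, -0.0]
width: 0.0302
shift cm [-0.14 -0.13  0.68] yaw 1.844 tiltz [0.0004 0.    ] rotvec [ 0.0004  0.0001 -0.0021] shift-after-turn [-0.14 -0.13  0.68] | pos [0.5028 0.2882 0.0528] F [-0.94  0.32 -0.03] M [ 0.028 -0.152  0.059] w 0.0302 t 5.65
```

```bash

python3 -m jog '[[-0.1,-0.05,0.5,0,0,0,-0.3],[0,0,0.1,0,0,0,-0.3],[0,0,0,0,0,0,-1],[0,0,0,0,0,0,-1],[0,0,0,0,0,0,-1],[0,0,0,0,0,0,-1]]' 40
python3 -c "
from h import *
need((.502,.2865,.046),1.846)"
```

```text
time: 6.4
ee_pos: [0.5016, 0.2887, 0.0522]
eef_rot: [0.604, 0.797, -0.0, 0.001]
ft_force: [-27.2, -15.2, 65.3]
width: 0.0137
shift cm [-0.22 -0.02  0.62] yaw 1.845 tiltz [ 0.0011 -0.0014] rotvec [ 0.0007  0.0016 -0.0008] shift-after-turn [-0.22 -0.02  0.62] | pos [0.5016 0.2887 0.0522] F [-27.22 -15.24  65.3 ] M [-3.293  5.847  0.047] w 0.0137 t 6.4
```

```bash

python3 -m jog '[[0,0,-0.4,0,0,0,-1],[0,0,-0.2,0,0,0,-1],[0,0,0,0,0,0,-1]]' 30
python3 -c "
from h import *
need((.502,.2865,.046),1.846)"
```

```text
time: 6.78
ee_pos: [0.5014, 0.2885, 0.0525]
eef_rot: [0.604, 0.797, 0.001, -0.001]
ft_force: [-3.5, 4.0, -1.9]
width: 0.014
shift cm [-0.21  0.    0.65] yaw 1.845 tiltz [-0.0009  0.002 ] rotvec [-0.0003 -0.0022 -0.0006] shift-after-turn [-0.21  0.    0.65] | pos [0.5014 0.2885 0.0525] F [-3.46  4.04 -1.87] M [1.001 0.444 0.103] w 0.014 t 6.78
```

```bash

python3 -m jog '[[0,0,-0.1,0,0,0.17,-1],[0,0,0,0,0,0.17,-1],[0,0,0,0,0,0.17,-1],[0,0,0,0,0,0,-1]]' 40
python3 -c "
from h import *
need((.502,.288,.046),1.846)"
python3 -m jog '[[0,0,0,0,0,0.17,-1],[0,0,0,0,0,0.17,-1],[0,0,0,0,0,0.17,-1],[0,0,0,0,0,0.14,-1],[0,0,0,0,0,0,-1]]' 40
python3 -c "
from h import *
need((.502,.288,.046),1.846)"
```

```text
time: 7.28
ee_pos: [0.5013, 0.2884, 0.0525]
eef_rot: [0.786, 0.618, 0.0, -0.001]
ft_force: [-0.2, 7.6, -13.0]
width: 0.0138
shift cm [-0.03  0.08  0.65] yaw 1.333 tiltz [-0.0012  0.0019] rotvec [-0.0012 -0.0019 -0.5131] shift-after-turn [-0.06  0.06  0.65] | pos [0.5013 0.2884 0.0525] F [ -0.17   7.58 -13.02] M [ 1.502 -0.419 -0.144] w 0.0138 t 7.28
time: 7.9
ee_pos: [0.5013, 0.2884, 0.0525]
eef_rot: [0.942, 0.335, -0.0, -0.001]
ft_force: [0.1, 6.3, -12.1]
width: 0.0135
shift cm [0.03 0.08 0.65] yaw 0.683 tiltz [-0.0013  0.0018] rotvec [-0.0019 -0.0014 -1.1627] shift-after-turn [-0.06  0.05  0.65] | pos [0.5013 0.2884 0.0525] F [  0.15   6.27 -12.13] M [ 1.443 -0.283 -0.223] w 0.0135 t 7.9
```

```bash

python3 -m jog '[[0,0,0,0,0,0,-0.4],[0,0,0,0,0,0,-0.4],[0,0,0,0,0,0,-0.4],[0,0,-3,0,0,0,-0.4],[0,0,-5,0,0,0,-0.4],[0,0,-5,0,0,0,-0.4],[0,0,-1,0,0,0,-0.4]]' 40
python3 - <<'E'
from h import *
need((.5305,.181,.2),0.273+np.pi/2)
p=r.camera("top"); save(p,"t3.png",(150,200,320,310),4.5)
p=r.camera("wrist"); save(p,"w3.png")
E
```

```text
time: 8.78
ee_pos: [0.5039, 0.2878, 0.1974]
eef_rot: [0.942, 0.335, 0.003, -0.0]
ft_force: [-0.4, 0.6, -0.7]
width: 0.026
shift cm [-4.68  9.97 -0.27] yaw 0.684 tiltz [0.0054 0.0023] rotvec [ 0.0047 -0.004  -1.1602] shift-after-turn [-11.01  -0.32  -0.26] | pos [0.5039 0.2878 0.1974] F [-0.37  0.59 -0.68] M [-0.005 -0.072  0.023] w 0.026 t 8.78
```

View pics/w3.png

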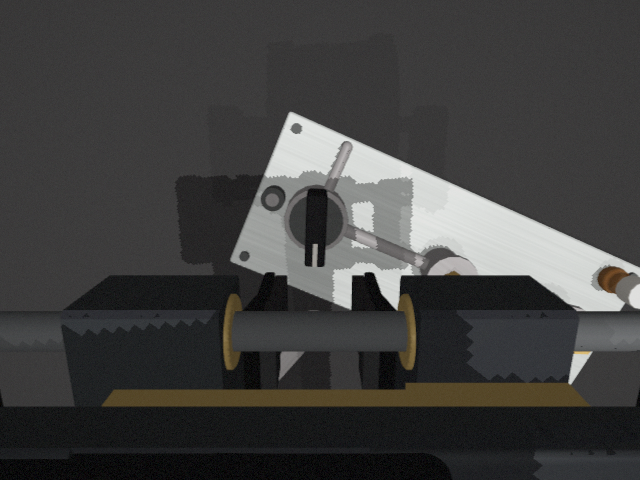

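View pics/t3.png

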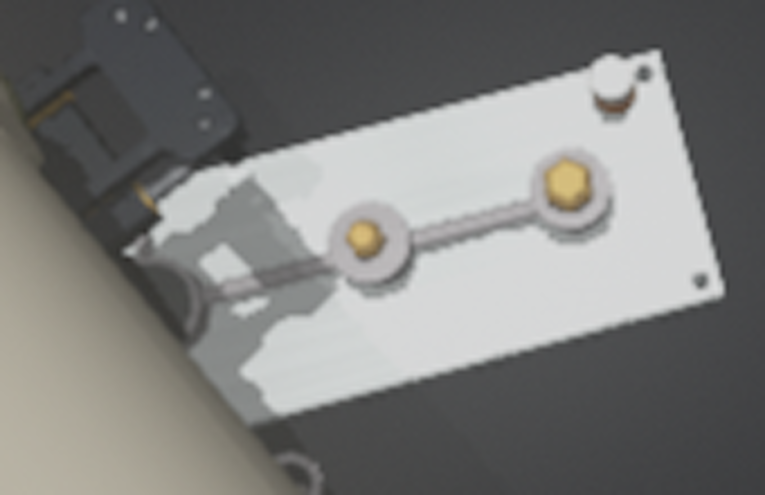

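```bash

python3 -m jog '[[-3.2,4.5,0,0,0,0,-0.4],[-3.2,4.5,0,0,0,0,-0.4],[-3.2,4.5,0,0,0,0,-0.4],[-3.2,4.5,0,0,0,0,-0.4],[-3.2,4.5,0,0,0,0,-0.4],[-3.2,4.5,0,0,0,0,-0.4],[-3.2,4.5,0,0,0,0,-0.4],[-3.2,4.5,0,0,0,0,-0.4],[-3.2,4.5,0,0,0,0,-0.4],[-3.2,4.5,0,0,0,0,-0.4],[0,0,0,0,0,-0.178,0.15],[0,0,0,0,0,-0.178,0.15],[0,0,0,0,0,-0.178,0.15],[0,0,0,0,0,-0.178,0.15],[0,0,0,0,0,-0.178,0.15],[0,0,0,0,0,0,0.15]]' 40
python3 - <<'E'
from h import *
need((.540,-.198,.2),np.pi/2)
p=r.camera("wrist"); save(p,"w4.png")
np.save("w4.npy",np.array(p["camera_from_world"])); print([(d["rect"],d["score"]) for d in r.search_frame(p,"socket_small")])
E
```

```text
time: 10.88
ee_pos: [0.5379, -0.264, 0.1917]
eef_rot: [0.707, 0.708, -0.0, -0.001]
ft_force: [0.4, 0.8, -0.1]
width: 0.0498
shift cm [ 6.6   0.22 -0.83] yaw 1.572 tiltz [-0.0024  0.0012] rotvec [-0.0024 -0.0012  0.0017] shift-after-turn [ 6.6   0.21 -0.83] | pos [ 0.5379 -0.264   0.1917] F [ 0.35  0.77 -0.09] M [-0.023 -0.034 -0.024] w 0.0498 t 10.88
[([254.4, 0.0, 284.4, 6.6], 0.69)]
```

View pics/w4.png

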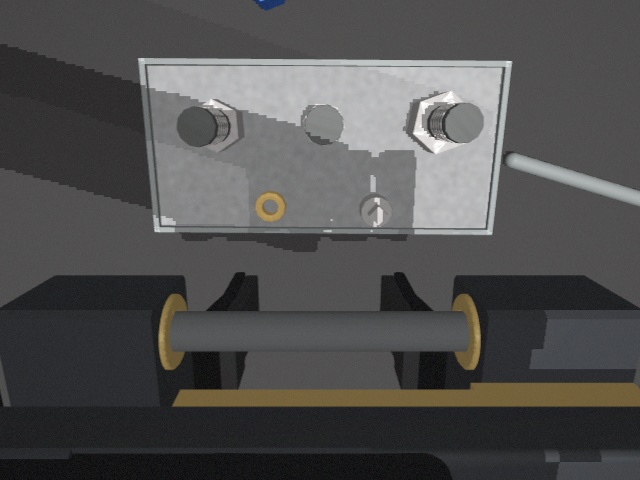

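The small grey socket on the tray is at (323,125), seen end-on. The neighbours are medium at (205,126) and large at (460,122), and the look-alike at (268,0) is off the tray. I'll enlarge a crop to confirm.

```bash
python3 - <<'E'
from h import *
im=cv2.imread("pics/w4.png")
cv2.imwrite("pics/w4a.png",cv2.resize(im[90:160,285:365],None,fx=8,fy=8,interpolation=cv2.INTER_CUBIC))
t=r.camera("wrist")
for u in ((323,124),(205,126),(461,122)): print(atz(t,u,.08))
x=[atz(t,u,.013) for u in ((143,60),(509,62),(492,232),(156,232))]; print(np.round(x,4),np.mean(x,0))
E
```

```text
[ 0.53997517 -0.19629954  0.08      ]
[ 0.46932922 -0.19743106  0.08      ]
[ 0.62232473 -0.19517649  0.08      ]
[[ 0.4102 -0.152   0.013 ]
 [ 0.6749 -0.1535  0.013 ]
 [ 0.6758 -0.2807  0.013 ]
 [ 0.4068 -0.2807  0.013 ]] [ 0.54193236 -0.21671455  0.013     ]
```

View pics/w4a.png

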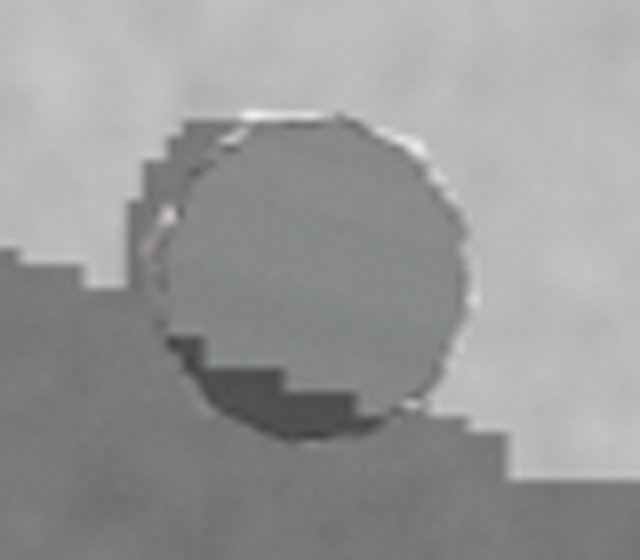

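```bash

python3 -m jog '[[1.5,3,0,0,0,0,0.15],[1.5,3,0,0,0,0,0.15],[0,0,0,0,0,0,0.15],[0,0,0,0,0,0,0.15]]'
python3 - <<'E'
from h import *
p=r.camera("wrist"); u=proj(p,(.54,-.197,.04))[0]; print(u)
a,b=int(u[0])-40,max(0,int(u[1])-40)
save(p,"w5.png",(a,b,a+80,b+75),8); np.save("T5.npy",p["camera_from_world"]); print(a,b)
E
```

```text
time: 11.52
ee_pos: [0.5982, -0.2342, 0.1932]
eef_rot: [0.707, 0.708, -0.0, -0.0]
ft_force: [0.4, -0.2, -0.9]
width: 0.0501
[237.89984476 167.44754301]
197 127
```

View pics/w5.png

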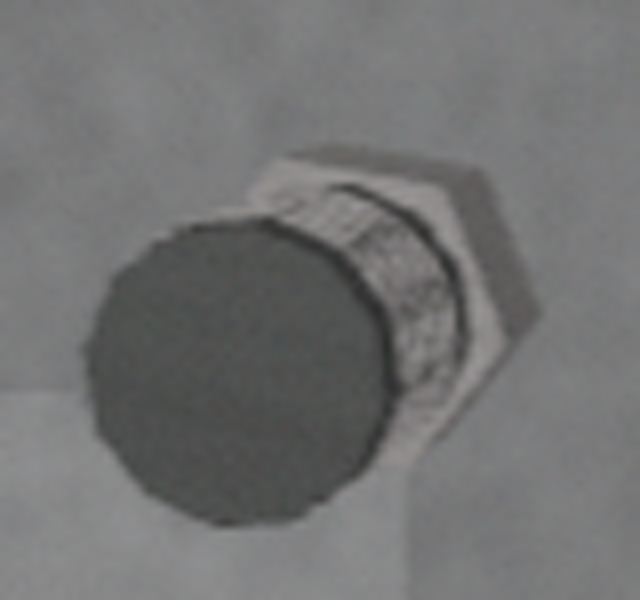

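```bash
python3 - <<'E'
from h import *
from scipy.optimize import least_squares
p=r.camera("wrist"); f=lambda x,y:(197+x/8-.45,127+y/8-.45)
V=np.array([f(280,157),f(447,187),f(508,340)]); W=np.array([f(480,170),f(540,308)])
def res(q):
    x,y,a=q; rr=.013/np.cos(np.pi/6); o=[]
    # vertex order in image: clockwise in view from above
    for k,v in enumerate(V): th=a-k*np.pi/3; o+=list(proj(p,(x+rr*np.cos(th),y+rr*np.sin(th),.034))[0]-v)
    for k,v in ((1,W[0]),(2,W[1])): th=a-k*np.pi/3; o+=list(proj(p,(x+rr*np.cos(th),y+rr*np.sin(th),.008))[0]-v)
    return o
s=least_squares(res,[.54,-.197,2.2]); print(s.x,np.round(s.fun,2))
print("vertex yaw deg mod60",np.degrees(s.x[2])%60,"flat normal mod60",(np.degrees(s.x[2])+30)%60)
print("top",atz(p,f(240,372),.08))
need((.540,-.197,.1),np.pi/2)
E
```

```text
[ 0.53977007 -0.19702844  1.92965691] [-0.45 -0.1  -0.45 -0.3  -0.03  0.34  0.57 -0.48  0.44  0.57]
vertex yaw deg mod60 50.56119704370903 flat normal mod60 20.56119704370903
top [ 0.54020097 -0.19657016  0.08      ]
shift cm [ 3.79 -5.78  9.35] yaw 1.572 tiltz [-0.0005 -0.0007] rotvec [-0.0005  0.0007  0.0009] shift-after-turn [ 3.78 -5.79  9.35] | pos [ 0.5979 -0.2348  0.1935] F [ 0.16 -0.74 -0.09] M [-0.041 -0.111  0.008] w 0.0499 t 11.62
```

```bash

python3 -m jog '[[1.9,-2.9,1,0,0,0,0.15],[1.9,-2.9,1,0,0,0,0.15],[0,0,3,0,0,0,0.15],[0,0,3,0,0,0,0.15],[0,0,0,0,0,0,0.15]]' 30
python3 -c "
from h import *
need((.5398,-.197,.0525),np.pi/2)"
```

```text
time: 12.25
ee_pos: [0.5386, -0.1964, 0.1119]
eef_rot: [0.707, 0.708, -0.001, -0.002]
ft_force: [-0.3, 1.6, 0.1]
width: 0.0505
shift cm [-0.06  0.14  5.94] yaw 1.572 tiltz [-0.0036  0.0008] rotvec [-0.0036 -0.0008  0.0014] shift-after-turn [-0.06  0.12  5.94] | pos [ 0.5386 -0.1964  0.1119] F [-0.35  1.62  0.07] M [-0.039 -0.062  0.058] w 0.0505 t 12.25
```

```bash

python3 -m jog '[[0,0,3,0,0,0,0.15],[0,0,2.2,0,0,0,0.15],[0,0,0.7,0,0,0,0.15],[0,0,0,0,0,0,0.15]]' 30
python3 -c "
from h import *
need((.5398,-.197,.0525),np.pi/2)"
```

```text
time: 12.75
ee_pos: [0.5409, -0.1964, 0.0555]
eef_rot: [0.706, 0.708, 0.0, 0.0]
ft_force: [0.5, -0.7, 0.3]
width: 0.0499
shift cm [-0.06 -0.11  0.3 ] yaw 1.573 tiltz [ 0.0008 -0.0004] rotvec [0.0008 0.0004 0.0025] shift-after-turn [-0.06 -0.11  0.3 ] | pos [ 0.5409 -0.1964  0.0555] F [ 0.54 -0.67  0.31] M [ 0.013 -0.104  0.006] w 0.0499 t 12.75
```

```bash

python3 -m jog '[[-0.05,-0.1,0.2,0,0,0,0.15],[0,0,0,0,0,0,0.15],[0,0,0,0,0,0,-1],[0,0,0,0,0,0,-1],[0,0,0,0,0,0,-1],[0,0,0,0,0,0,-1]]' 30
python3 -c "
from h import *
need((.5398,-.197,.0525),np.pi/2)"
```

```text
time: 13.5
ee_pos: [0.5396, -0.1965, 0.0526]
eef_rot: [0.706, 0.708, 0.0, 0.0]
ft_force: [-0.8, -1.1, -0.1]
width: 0.0231
shift cm [-0.05  0.02  0.01] yaw 1.574 tiltz [ 0.0001 -0.    ] rotvec [0.0001 0.     0.003 ] shift-after-turn [-0.05  0.02  0.01] | pos [ 0.5396 -0.1965  0.0526] F [-0.81 -1.11 -0.14] M [-0.018 -0.097 -0.03 ] w 0.0231 t 13.5
```

```bash

python3 -m jog '[[0,0,-3,0,0,0,-1],[0,0,-5,0,0,0,-1],[0,0,-6,0,0,0,-1],[5.7,0,-0.5,0,0,0,-1],[5.7,0,0,0,0,0,-1],[5.7,0,0,0,0,0,-1],[5.7,0,0,0,0,0,-1],[5.7,-1,0,0,0,0,-1],[0,-1,0,0,0,-0.09,-1],[0,0,0,0,0,-0.09,-1],[0,0,0,0,0,-0.09,-1],[0,0,0,0,0,0,-1]]' 30
python3 - <<'E'
from h import *
need((.531,.181,.2),0.273+np.pi/2)
p=r.camera("wrist"); save(p,"w6.png"); u=proj(p,(.531,.181,.06))[0]; print(u)
a,b=int(u[0])-50,max(0,int(u[1])-40)
save(p,"w6a.png",(a,b,a+100,b+75),8); print(a,b)
E
```

```text
time: 15.0
ee_pos: [0.5185, 0.0884, 0.1974]
eef_rot: [0.605, 0.797, -0.0, -0.0]
ft_force: [0.8, 0.7, -1.4]
width: 0.0234
shift cm [ 8.59  3.7  -0.26] yaw 1.843 tiltz [-0.0003 -0.0001] rotvec [-0.0004  0.     -0.0006] shift-after-turn [ 8.58  3.7  -0.26] | pos [0.5185 0.0884 0.1974] F [ 0.79  0.67 -1.37] M [-0.011 -0.126 -0.002] w 0.0234 t 15.0
[377.55538795  94.63034787]
327 54
```

View pics/w6.png

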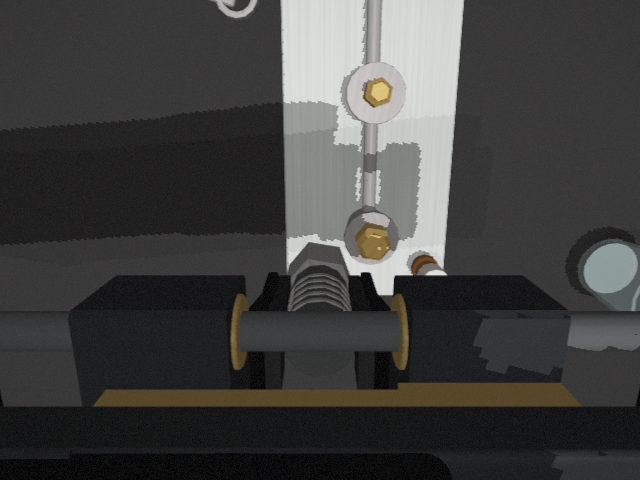

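View pics/w6a.png

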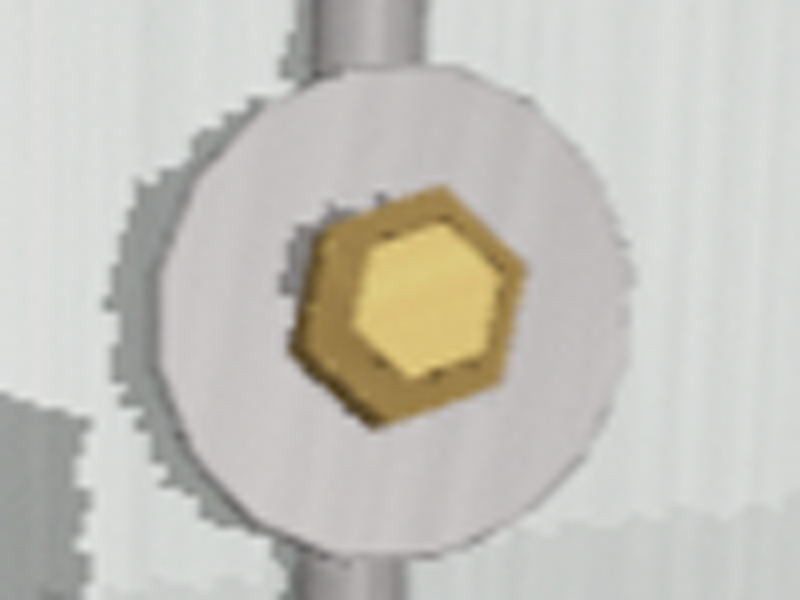

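```bash
python3 - <<'E'
from h import *
from scipy.optimize import least_squares
p=r.camera("wrist"); f=lambda x,y:(327+x/8-.45,54+y/8-.45)
def fit(V,z,x0):
    V=np.array([f(*v) for v in V])
    def res(q):
        x,y,a,rr=q; return np.concatenate([proj(p,(x+rr*np.cos(a-k*np.pi/3),y+rr*np.sin(a-k*np.pi/3),z))[0]-v for k,v in enumerate(V)])
    s=least_squares(res,x0); print("xy",np.round(s.x[:2],4),"flat normal mod60",(np.degrees(s.x[2])+30)%60,"AF mm",2000*s.x[3]*np.cos(np.pi/6),"res",np.round(s.fun,1))
fit([(443,222),(502,275),(490,347),(413,380),(352,322),(372,242)],.072,[.531,.181,1.7,.006])
fit([(443,187),(525,268),(503,380)],.066,[.531,.181,1.7,.009])
L=atz(p,f(160,312),.052);Rr=atz(p,f(630,312),.052);T=atz(p,f(395,65),.052);B=atz(p,f(395,558),.052)
print("flange",(L+Rr)/2,np.linalg.norm(L-Rr),(T+B)/2,np.linalg.norm(T-B))
E
```

```text
xy [0.5307 0.1825] flat normal mod60 4.92704413205027 AF mm 10.281098853816715 res [ 0.4 -0.5  0.1 -0.5 -0.6  0.5 -0.2 -0.3  0.4  0.4 -0.   0.4]
xy [0.5309 0.1823] flat normal mod60 5.3926757045635725 AF mm 15.232255219126918 res [ 0.   0.2  0.1 -0.3 -0.2  0.1]
flange [0.53065406 0.18262787 0.052     ] 0.038801452163304107 [0.53074663 0.18233733 0.052     ] 0.03873959296469077
```

The nut measures about 16 mm across flats, so the small socket (18 mm) should fit. The port is at (0.5307, 0.1825). I'll rotate to match the hex and approach from above.

```bash

python3 -m jog '[[4.3,1.7,0,0,0,0,-1],[4.3,1.7,0,0,0,0,-1],[0,0,0,0,0,0.18,-1],[0,0,0,0,0,0.18,-1],[0,0,0,0,0,0.18,-1],[0,0,2,0,0,0,-1],[0,0,2,0,0,0,-1],[0,0,0,0,0,0,-1],[0,0,0,0,0,0,-1]]' 30
python3 -c "
from h import *
need((.5308,.183,.135),1.302)"
```

```text
time: 16.23
ee_pos: [0.5285, 0.1806, 0.1583]
eef_rot: [0.795, 0.606, 0.0, 0.0]
ft_force: [-1.0, 0.5, -1.2]
width: 0.0233
shift cm [0.29 0.15 2.33] yaw 1.303 tiltz [0.0007 0.0002] rotvec [ 0.0006 -0.0004  0.0011] shift-after-turn [0.29 0.16 2.33] | pos [0.5285 0.1806 0.1583] F [-0.96  0.48 -1.19] M [ 0.024 -0.06   0.016] w 0.0233 t 16.23
```

```bash

python3 -m jog '[[0.25,0.15,1.5,0,0,0,-1],[0,0,0.8,0,0,0,-1],[0,0,0,0,0,0,-1],[0,0,0,0,0,0,-1]]' 30
python3 - <<'E'
from h import *
need((.5308,.183,.0986),1.302)
s=r.camera("side"); save(s,"s7.png",(210,100,330,200),6)
t=r.camera("top"); save(t,"t7.png",(150,200,320,310),4.5)
E
```

```text
time: 16.73
ee_pos: [0.5304, 0.1824, 0.1347]
eef_rot: [0.795, 0.607, 0.0, 0.0]
ft_force: [-0.2, 0.5, -1.2]
width: 0.0235
shift cm [0.06 0.02 3.61] yaw 1.304 tiltz [0.0001 0.    ] rotvec [ 0.0001 -0.0001  0.0017] shift-after-turn [0.06 0.02 3.61] | pos [0.5304 0.1824 0.1347] F [-0.21  0.54 -1.23] M [-0.006 -0.062  0.005] w 0.0235 t 16.73
```

View pics/s7.png

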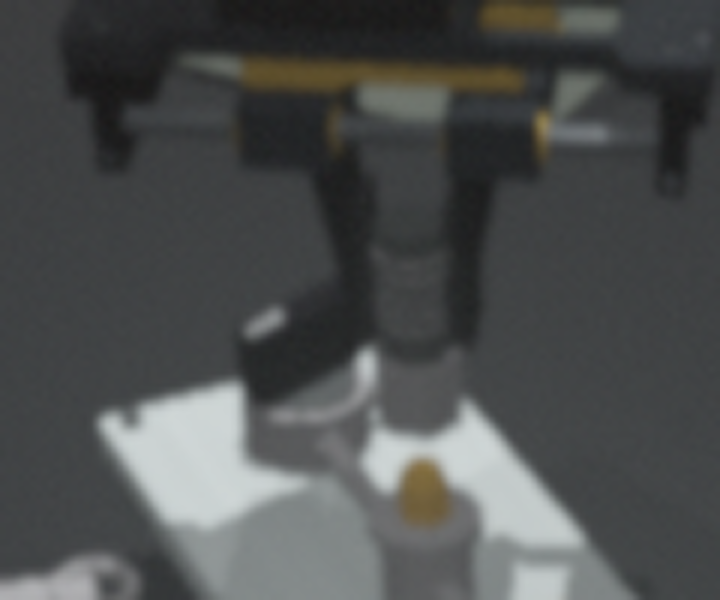

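The socket (421,390) is aligned above the nut (424,490), and the knob has stayed over. I'll descend gently.

```bash

python3 -m jog '[[0.05,0,1,0,0,0,-1],[0,0,0.7,0,0,0,-1],[0,0,0.3,0,0,0,-1],[0,0,0.3,0,0,0,-1],[0,0,0,0,0,0,-1]]' 30
python3 -c "
from h import *
need((.5308,.183,.0986),1.302)"
python3 -m jog '[[0,0,0.3,0,0,0,-1],[0,0,0.3,0,0,0,-1],[0,0,0,0,0,0,-1]]' 30
python3 -c "
from h import *
need((.5308,.183,.0986),1.302)"
```

```text
time: 17.45
ee_pos: [0.5304, 0.1829, 0.1114]
eef_rot: [0.795, 0.607, -0.0, -0.0]
ft_force: [-0.1, -0.2, -1.0]
width: 0.0234
shift cm [0.02 0.04 1.28] yaw 1.304 tiltz [-0.0002 -0.0001] rotvec [-0.0002  0.0002  0.0019] shift-after-turn [0.02 0.04 1.28] | pos [0.5304 0.1829 0.1114] F [-0.11 -0.16 -0.97] M [-0.077 -0.096  0.02 ] w 0.0234 t 17.45
time: 17.82
ee_pos: [0.5303, 0.1828, 0.1053]
eef_rot: [0.795, 0.607, -0.0, -0.0]
ft_force: [0.4, 1.0, -1.8]
width: 0.0231
shift cm [0.03 0.04 0.67] yaw 1.304 tiltz [-0.0004 -0.0002] rotvec [-0.0003  0.0003  0.0018] shift-after-turn [0.03 0.04 0.67] | pos [0.5303 0.1828 0.1053] F [ 0.38  0.98 -1.75] M [ 0.018 -0.114  0.015] w 0.0231 t 17.82
```

```bash

python3 -m jog '[[0,0,0.3,0,0,0,-1],[0,0,0.2,0,0,0,-1],[0,0,0.1,0,0,0,-1],[0,0,0,0,0,0,-1]]' 30
python3 -c "
from h import *
need((.5308,.183,.0986),1.302)"
python3 -m jog '[[0,0,0.1,0,0,0,-1],[0,0,0.1,0,0,0,-1],[0,0,0,0,0,0,-1],[0,0,0,0,0,0,-1]]' 30
python3 -c "
from h import *
need((.5308,.183,.0986),1.302)"
```

```text
time: 18.32
ee_pos: [0.5305, 0.1829, 0.0995]
eef_rot: [0.795, 0.607, -0.0, 0.0]
ft_force: [-0.7, -0.0, -0.5]
width: 0.0232
shift cm [0.02 0.03 0.09] yaw 1.304 tiltz [-0.     -0.0001] rotvec [0.     0.0001 0.0018] shift-after-turn [0.02 0.03 0.09] | pos [0.5305 0.1829 0.0995] F [-0.65 -0.04 -0.51] M [ 0.016 -0.069 -0.008] w 0.0232 t 18.32
time: 18.82
ee_pos: [0.5307, 0.183, 0.0985]
eef_rot: [0.795, 0.607, 0.0, 0.0]
ft_force: [-3.5, -0.1, 8.1]
width: 0.0235
shift cm [ 0.    0.01 -0.01] yaw 1.304 tiltz [ 0.0007 -0.0002] rotvec [0.0007 0.     0.0018] shift-after-turn [ 0.    0.01 -0.01] | pos [0.5307 0.183  0.0985] F [-3.48 -0.15  8.08] M [-0.369  0.713 -0.   ] w 0.0235 t 18.82
```

Contact came at TCP z 0.0985 with 8 N, which is the height predicted for home. I'll take a last look before handing in.

```bash
python3 - <<'E'
from h import *
s=r.camera("side"); save(s,"s8.png",(210,100,450,430),1.8); save(s,"s8a.png",(230,110,320,200),6)
w=r.camera("wrist"); save(w,"w8.png")
need((.5308,.183,.0986),1.302)
E
```

```text
shift cm [ 0.    0.01 -0.01] yaw 1.304 tiltz [ 0.0007 -0.0002] rotvec [ 0.0008 -0.      0.0018] shift-after-turn [ 0.    0.01 -0.01] | pos [0.5307 0.183  0.0985] F [-3.12 -1.73  7.86] M [-0.353  0.726  0.001] w 0.0233 t 18.93
```

View pics/s8.png

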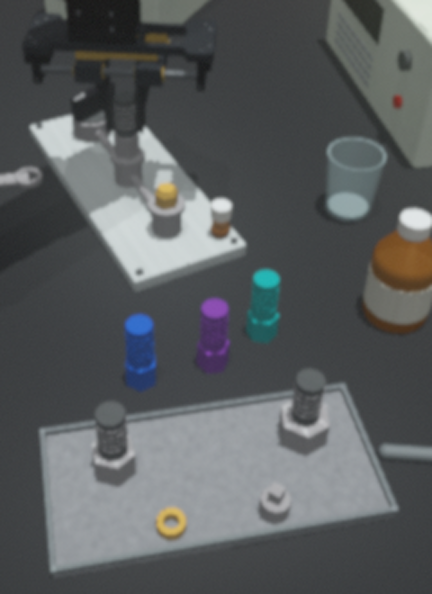

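View pics/s8a.png

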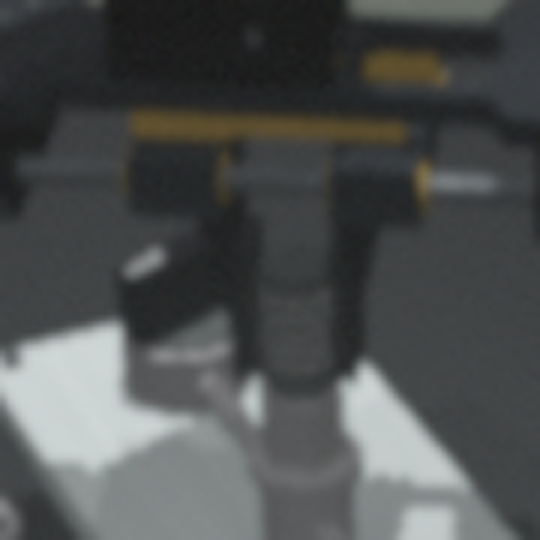

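View pics/w8.png

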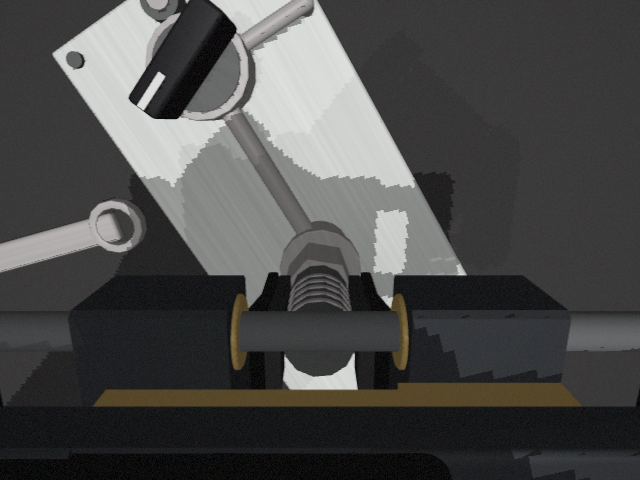

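The pictures show the socket seated on the flange at w8 (320,245), the knob swung over at (185,60), and the medium and large sockets upright on the tray. I'll check the knob angle numerically.

```bash
python3 - <<'E'
from h import *
w=r.camera("wrist")
for a,b in (((130,97),(192,3)),((177,117),(236,20))):
    A=atz(w,a,.073);B=atz(w,b,.073);d=B-A
    for k in (0,np.pi):
        y=np.arctan2(d[1],d[0])-np.pi/2+k; print("shutoff est",0.273-y, np.linalg.norm(d))
E
```

```text
shutoff est 1.217498593377966 0.04299360109617098
shutoff est -1.9240940602118268 0.04299360109617098
shutoff est 1.160758503272927 0.043395147734375944
shutoff est -1.9808341503168658 0.043395147734375944
```

```bash
python3 -c "
from bench import r
print(r.close_job())"
```

```text
the job is handed in; nothing more can be done
None
```

I turned the shut-off knob clockwise past its detent, then put the small socket fully home on the middle nut. It was still held in the gripper at 30 N when I handed in, at about 19 s of the 72 s allowed.

**Choosing the socket:** I tried only the small one. The wrist picture put the nut at about 16 mm across flats, which matches the small socket's 18 mm hole. It went on fully at the first try. I did not do a twist test for play. The medium and large sockets never left the tray.

**Last checks:**
- **Knob:** it reads about 1.16 to 1.22 rad from the last picture, and stayed there after release.
- **Seating:** the socket's ceiling met the nut with about 8 N at TCP z = 0.0985, against a predicted home height of 0.0986. It is centred within about 1 mm by the arm pose, and the tool tilt is below 0.001 rad.
- **Other things:** the medium and large sockets stand upright on the tray. In the side view the bystanders looked unmoved, except the pen and spanner, which were only partly in frame.

**One thing that disagreed:** my first estimate of the knob's height was about 1 cm too low. The fingertips pressed on the valve body with about 65 N up (about 72 N in all) before I backed off. That is under the 120 N wrist limit, but it is above the 40 N limit if the fingertips count as the gripper's body.

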